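Swing out the rack stand's prop leg and load the vial rack

ROBOT

A 7-joint arm with a two-finger parallel gripper is mounted at the origin on the work surface. World frame = base frame: x ahead of the robot, y to its left, z up, the work surface at z = 0. Lengths are in m, angles in rad, forces in N, time in s.
With the tool pointing down it reaches from about 0.425 to 0.925 m from the base axis. Payload 6.8 kg.
Tool frame: the origin (TCP) lies midway between the tips of the shut fingers; the grasp point (between the pads) lies 19 mm behind it; z points along the fingers, x is the direction in which the jaws open and shut, and the axes are right-handed (so a half turn about z gives the same grasp; the last joint's range is limited). The gripper opens to 88 mm and grips with 3 to 60 N. Pads are 20 mm wide; open, the fingers measure 115 mm over their backs; the gripper's body (75 mm by 178 mm) begins 61 mm behind the grasp point.
Start: joints at [1.175, 0.477, 0.022, 1.555, -0.011, 1.109, -0.083], TCP at [0.192, -0.647, 0.223] pointing down, gripper open.
Joint ranges: [-2.96, 2.96], [-0.34, 2.1], [-1.41, 1.46], [0.24, 2.44], [-1.37, 4.51], [0.17, 1.92], [-2.96, 2.96]. Speed limits (rad/s): [2.39, 2.39, 3.14, 3.14, 3.14, 3.14, 3.14].

INTERFACE

Orientations are given as a rotation vector (axis times angle).
In Python, from workcell import ctrl, viewer, order, cut_out, place_of, status gives the robot as it stands. The module is installed in compiled form; this text tells all that it offers. Calls block until the motion is done:
- ctrl.move_pose(position, orientation): joint-space move of the TCP to a pose.
- ctrl.movel(position, velocity=0.15, frame=None, force_limit=None): straight line of the TCP; frame=None keeps the orientation; velocity is the mean speed in m/s. With force_limit (N) it stops when the force on the tool has changed by that much, and returns True; else False.
- ctrl.set_joints(angles): joint-space move.
- ctrl.grip(opening, effort=None): opening from 0.0 (shut) to 1.0 (fully open); effort is the grip in N (None keeps the last); returns when the fingers have stopped.
- ctrl.pause(seconds).
- ctrl.ik(position, orientation): joint angles nearest the present ones, or None.
- viewer.get_image(name): name is "side" or "top" or "wrist"; returns a dict with "image" (480x640x3 uint8, blue, green, red), "depth" (480x640 float32, m along the optical axis (not along the pixel's ray), 0 where there is no reading), "fx", "fy", "cx", "cy" (pixels), "R" (3x3) and "t" (3): a world point X has camera coordinates R X + t; the wrist camera has in their place "T_tool_cam" (4x4, takes a point from camera to tool coordinates, whose origin is the TCP and whose axes are the tool frame's). Camera axes: x right, y down, z forward; pixel columns grow to the right and rows downward; lengths in m; the calibration is good to about 2 mm. A picture is of the moment at which its call begins: read the wrist's pose just before it.
A pose or a line that the arm cannot do raises ctrl.IKError and nothing moves.
- order.hand_in(): hands the job in, once; it reports no verdict.
Trained networks look in the newest picture that a camera, given by its name, has taken for a name from the list of things; names that differ only in an ending like _2 or _b are one class to them, and where a whole thing is asked for, a point or a joint stands for the part that bears it (a point fixed in the world has none). Each returns a list of dicts, best first, with "confidence" (0 to 1); they miss things now and then, are a little off and sometimes report something else, mostly with a low value. They report only what shows in the picture. A call takes as long as a camera call.
- cut_out(target, camera): "region" (480x640 bool, what is visible of it) and "location" ([column, row] in pixels, amid what is visible of it).
- place_of(target, camera): "location" ([column, row] in pixels: a listed point, or the origin of a listed thing).
Readings, each from a call of its own:
- status.current_t(): time.
- status.current_joint_pos(): joint angles.
- status.current_joint_velocities(): joint speeds.
- status.current_joint_efforts(): joint torques, N m.
- status.current_ee_pos(): TCP position.
- status.current_tcp_rot(): TCP orientation.
- status.current_wrist_force(): force on the tool from outside, world axes, zero at the start.
- status.current_torque(): the same for the moment, N m.
- status.current_width(): opening from 0.0 (shut) to 1.0 (fully open).
Only numpy, scipy, OpenCV 4.12 (cv2) and the standard library are available. Lean on these libraries where they do the work, as an engineer would, in place of code of your own. Each camera call takes 0.05 s, during which the arm holds its last target. There are 200 camera calls.

TASK

Push the folding prop leg of the steel rack stand round with the fingers until it is felt to come up against its stop, and press it home there for a full second with about 10 N: not under 8 N, and never over 15 N once it is at the stop, nor over 20 N during the swing. Then lift the rack that is full of vials, keep it upright, and set it down gently into the two saddles, one on the stand and one on the end of the leg, so that it lies level, about centred between the saddles, with the leg still fully out. Let go, and leave everything else on the bench where it is.

Things in the scene. Friction and masses are not known exactly. Their poses are not given: they have to be found in the camera images.
- stand: rack stand, steel, bolted to the bench. Origin on the bench under the leg's upright hinge axis; x, y level, z up. Base plate 110 (x) x 105 (y) x 6 mm, centred at x +10, y -10. A stop lug (12 x 16 mm, 54 mm high) stands at x +14, y +30. The loaded rack lies along the stand's y axis, either way round
- fixed_saddle (a point): centre of the fixed saddle's bearing face, 60 mm above the bench, at stand x 0, y -32 mm. The crosspiece is 62 mm along the stand's x, 20 mm along y, with an upstanding lip at each x end: 52 mm apart inside, tops 72 mm above the bench
- rack_goal (a point): fixed point on the stand (x 0, y +60, z 80 mm): where the rack's centre belongs when it lies in both saddles; stand axes
- leg (a joint): prop leg's angle about the hinge, rad. 0: folded, leg points along the stand's -x. Grows clockwise seen from above. About 1.57: at its stop, leg points along the stand's +y. Starts at 0 to 0.5. Stiff hinge, stays where left: about 2 N at 100 mm from the hinge moves it; the stop is hard. Leg 0.3 kg: touched faster than some 50 mm/s it is struck, not pushed
- leg_push (a point): middle of the leg's level bar, 100 mm from the hinge, 42 mm above the bench. Bar 16 mm wide, heights 34 to 50 mm, clear for pushing 40 to 135 mm from the hinge. Site x axis points from the leg's end to the hinge; the leg opens towards the point's +y and is pushed on its -y face, 8 mm from this point
- leg_saddle (a point): centre of the bearing face of the saddle on the leg's end, 150 mm from the hinge, 60 mm above the bench. Crosspiece 62 mm across the bar, 20 mm along it, lips 52 mm apart inside, lip tops at 72 mm. A round foot 22 mm wide hangs below it to 3 mm above the bench
- rack_center (a point): centre of the full rack, metal, 240 mm long (x axis) x 40 wide (y axis) x 40 high, flat sides; 20 mm above its underside. Ten white vials with white or blue caps stand in a row along it, 21 mm wide, tops 64 mm above the underside. 0.35 to 0.7 kg. Stands on the bench; grip across its width at mid-length
- empty_rack: the same kind of metal rack, 240 x 40 x 40 mm, but without vials (flat top with dark holes); stays where it is. Origin: centre of its underside
- flask: conical clear flask, 86 mm wide, 120 mm high; bystander. Origin: centre of its underside
- beaker: clear open beaker, 70 mm wide, 85 mm high; bystander. Origin: centre of its underside
- reagent: brown glass jar, 56 mm wide, 110 mm high; bystander. Origin: centre of its underside
- cap_a: loose blue screw cap, 30 mm wide, 12 mm high, lying beyond the stand, behind where the leg ends its swing; bystander
- cap_b: a second such cap
- cap_c: a third such cap, nearer the robot
- marker: black marker pen, 12 mm thick, 142 mm long, lying flat; bystander

How it is judged:
By the outcome, as a careful person would: the job done as asked, in the order asked, and still so for the second after the job is handed in, with the robot touching nothing.
It also fails if it takes over 72 s, if anything falls off the work surface, if the arm or the gripper's body presses on something with over 40 N, if the wrist force passes 120 N, or if a joint passes its speed limit or range.

## Working session

There is one attempt and no reset: what is moved stays moved. The work goes in short steps, each a Python script; the robot and the scene stay as the last script left them, time stands still between calls to the robot, and variables do not carry over. Pictures are saved under pics/ and viewed, about 8 in all and at most 12, crops included, and the job is handed in when it is done.

```bash
mkdir -p pics; cat > h.py <<'E'
import numpy as np, cv2
from workcell import ctrl, viewer, order, cut_out, place_of, status
from scipy.spatial.transform import Rotation as Ro
def ray(im,px,T=None):
    d=np.array([(px[0]-im['cx'])/im['fx'],(px[1]-im['cy'])/im['fy'],1.])
    if 'R' in im: R=np.array(im['R']);return -R.T@np.array(im['t']).ravel(), R.T@d
    M=T@np.array(im['T_tool_cam']); return M[:3,3],M[:3,:3]@d
def atz(im,px,z,T=None):
    o,d=ray(im,px,T); return o+d*(z-o[2])/d[2]
def toolT():
    T=np.eye(4);T[:3,:3]=Ro.from_rotvec(status.current_tcp_rot()).as_matrix();T[:3,3]=status.current_ee_pos();return T
def cloud(im,T=None,mask=None):
    v,u=np.nonzero((im['depth']>0)&(mask if mask is not None else True))
    z=im['depth'][v,u]
    P=np.stack([(u-im['cx'])/im['fx']*z,(v-im['cy'])/im['fy']*z,z],1)
    if 'R' in im: return (P-np.array(im['t']).ravel())@np.array(im['R'])
    M=T@np.array(im['T_tool_cam']); return P@M[:3,:3].T+M[:3,3]
E
python3 - <<'E'
from h import *
print(status.current_t())
for c in ['top','side']:
    im=viewer.get_image(c); cv2.imwrite(f'pics/{c}0.png',im['image'])
    print(c,im['fx'],(-np.array(im['R']).T@np.array(im['t']).ravel()).round(3))
    for n,z in [('stand',0),('fixed_saddle',.06),('rack_goal',.08),('leg_push',.042),('leg_saddle',.06),('rack_center',.02),('empty_rack',0),('flask',0),('beaker',0),('reagent',0),('cap_a',.006),('marker',.006)]:
        try:
            for r in place_of(n,c)[:4]:
                print(c,n,round(r['confidence'],2),np.round(r['location']),atz(im,r['location'],z).round(3)[:2])
        except Exception as e: print(n,e)
print(status.current_t())
E
```

```text
0.0
top 454.6484245872091 [ 0.454 -0.053  1.112]
top stand 0.56 [465. 324.] [ 0.393 -0.433]
top fixed_saddle 0.97 [374. 240.] [ 0.59  -0.202]
top rack_goal 0.94 [335. 228.] [ 0.612 -0.111]
top leg_push 0.72 [348. 277.] [ 0.502 -0.144]
top leg_saddle 0.56 [340. 297.] [ 0.454 -0.125]
top leg_saddle 0.56 [356. 240.] [ 0.589 -0.16 ]
top rack_center 0.65 [142. 246.] [0.57 0.35]
top empty_rack 0.89 [219. 275.] [0.505 0.168]
top flask 0.69 [190. 178.] [0.746 0.247]
top flask 0.21 [300. 191.] [ 0.717 -0.026]
top beaker 0.7 [431. 191.] [ 0.722 -0.355]
top reagent 0.79 [253. 169.] [0.772 0.092]
top cap_a 0.44 [340. 197.] [ 0.702 -0.125]
top cap_a 0.43 [300. 192.] [ 0.712 -0.027]
top cap_a 0.41 [253. 327.] [0.38  0.082]
top marker 0.62 [464. 328.] [ 0.384 -0.429]
top marker 0.2 [333. 230.] [ 0.619 -0.109]
side 497.6804344364974 [ 0.245 -0.702  0.909]
side stand 0.88 [354. 280.] [ 0.604 -0.164]
side fixed_saddle 0.57 [362. 276.] [ 0.601 -0.198]
side leg_push 0.94 [309. 271.] [ 0.512 -0.128]
side leg_push 0.33 [446. 326.] [ 0.696 -0.367]
side leg_saddle 0.64 [285. 272.] [ 0.461 -0.117]
side leg_saddle 0.48 [260. 199.] [0.494 0.106]
side rack_center 0.69 [255. 142.] [0.575 0.355]
side empty_rack 0.65 [258. 197.] [0.508 0.169]
side flask 0.85 [324. 152.] [0.741 0.252]
side beaker 0.44 [258. 198.] [0.508 0.165]
side reagent 0.55 [363. 184.] [0.773 0.092]
side cap_a 0.68 [369. 222.] [ 0.717 -0.033]
side cap_a 0.58 [225. 239.] [0.386 0.069]
side cap_a 0.46 [379. 250.] [ 0.693 -0.121]
side marker 0.76 [321. 434.] [ 0.387 -0.435]
side marker 0.26 [369. 221.] [ 0.72  -0.032]
1.3
```

View pics/top0.png

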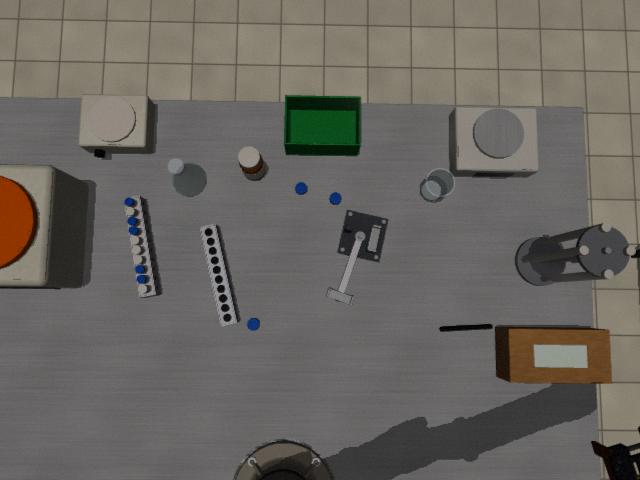

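View pics/side0.png

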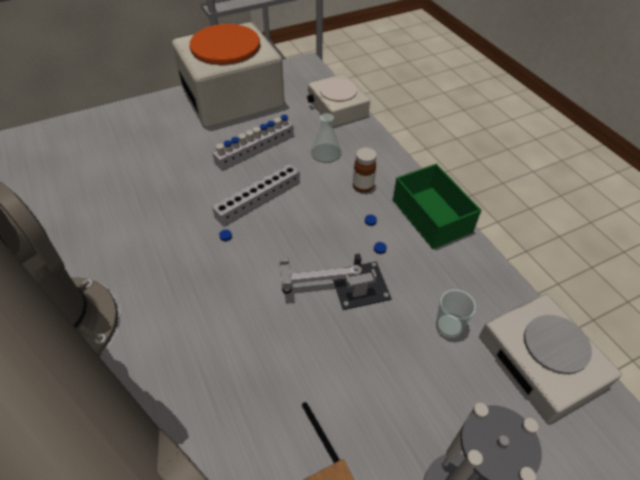

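The top view shows the stand at about (363,236) with its fixed saddle to the right and the leg running down to (340,297). The full rack is at (140,247) and the empty rack at (219,275). The side view agrees, and the place estimates match between cameras to within about 1 cm. Next I'll look from close by.

```bash
python3 - <<'E'
from h import *
p=status.current_ee_pos(); ctrl.movel([p[0],p[1],.36],.25)
print(Ro.from_rotvec(status.current_tcp_rot()).as_matrix().round(2))
# tool y as push direction; candidates of yaw
def rot(yx): # tool x at yaw yx, z down
    x=np.array([np.cos(yx),np.sin(yx),0]);z=np.array([0,0,-1.]);return Ro.from_matrix(np.stack([x,np.cross(z,x),z],1)).as_rotvec()
for a in range(-180,180,30):
    q=ctrl.ik([.53,-.12,.33],rot(np.radians(a))); q2=ctrl.ik([.60,-.065,.03],rot(np.radians(a)));print(a,None if q is None else np.round(q,2),None if q2 is None else np.round(q2,2)[[0,6]])
ctrl.move_pose([.53,-.12,.33],rot(np.radians(-90)))
ctrl.grip(0)
T=toolT(); im=viewer.get_image('wrist'); cv2.imwrite('pics/w1.png',im['image']); np.savez('w1.npz',T=T,depth=im['depth'])
print(T[:3,3],im['fx'],np.round(im['T_tool_cam'],3))
for n,z in [('stand',0),('fixed_saddle',.06),('rack_goal',.08),('leg_push',.042),('leg_saddle',.06),('cap_a',.006)]:
    for r in place_of(n,'wrist')[:3]: print(n,round(r['confidence'],2),np.round(r['location']),atz(im,r['location'],z,T).round(4)[:2])
print(status.current_t(),status.current_wrist_force())
E
```

```text
[[ 0.28 -0.96 -0.  ]
 [-0.96 -0.28  0.  ]
 [-0.    0.   -1.  ]]
-180 [-0.88  0.37  1.3   1.78 -0.38  1.28 -2.62] [-0.77 -2.15]
-150 [ 0.37  0.19 -0.3   1.71  0.06  1.24 -2.57] [ 0.1  -2.71]
-120 [ 0.41  0.2  -0.36  1.71  0.07  1.25 -2.05] [ 0.21 -2.29]
-90 [ 0.47  0.2  -0.42  1.71  0.09  1.25 -1.54] [ 0.25 -1.81]
-60 [ 0.51  0.21 -0.47  1.71  0.1   1.25 -1.03] [ 0.28 -1.32]
-30 [ 0.54  0.21 -0.51  1.7   0.11  1.25 -0.52] [ 0.32 -0.83]
0 [ 0.58  0.22 -0.56  1.7   0.12  1.26 -0.  ] [ 0.35 -0.34]
30 [ 0.62  0.23 -0.6   1.7   0.13  1.26  0.51] [0.39 0.16]
60 [ 0.64  0.23 -0.63  1.7   0.14  1.26  1.03] [0.42 0.65]
90 [ 0.69  0.24 -0.7   1.69  0.16  1.26  1.53] [0.44 1.15]
120 [ 1.03  0.38 -1.18  1.68  0.36  1.33  1.88] [0.8  1.32]
150 [ 1.03  0.38 -1.18  1.68  0.36  1.33  2.4 ] [0.8  1.85]
[ 0.53001273 -0.11999293  0.3300293 ] 413.3868124429696 [[ 1.     0.001 -0.     0.   ]
 [-0.001  0.966  0.257 -0.069]
 [ 0.    -0.257  0.966 -0.162]
 [ 0.     0.     0.     1.   ]]
stand 0.93 [362. 128.] [ 0.5974 -0.1712]
fixed_saddle 0.69 [397. 138.] [ 0.5875 -0.2008]
leg_push 0.58 [336. 214.] [ 0.5052 -0.1408]
leg_saddle 0.84 [323. 258.] [ 0.4594 -0.1257]
cap_a 0.94 [235.  10.] [ 0.7188 -0.032 ]
cap_a 0.76 [314.  32.] [ 0.6974 -0.1154]
cap_a 0.72 [162. 296.] [0.3914 0.077 ]
5.9333 [ 0.68925495 -0.00906907  0.04964882]
```

```bash
python3 - <<'E'
from h import *
f=np.load('w1.npz');T=f['T'];im={'depth':f['depth']}
from workcell import viewer
i2=viewer.get_image('wrist')
P=cloud(i2,T)
def rect(m,s):
    Q=P[m]; img=np.float32(Q[:,:2]*1000); r=cv2.minAreaRect(img); print(s,len(Q),np.round(r[0],1),np.round(r[1],1),round(r[2],2))
near=(np.hypot(P[:,0]-.6,P[:,1]+.17)<.11)
rect(near&(P[:,2]>.003)&(P[:,2]<.010)&(np.hypot(P[:,0]-.6,P[:,1]+.17)<.085),'base')
rect((P[:,2]>.055)&(P[:,2]<.08)&(np.hypot(P[:,0]-.588,P[:,1]+.201)<.045),'fsaddle')
rect((P[:,2]>.055)&(P[:,2]<.08)&(np.hypot(P[:,0]-.459,P[:,1]+.125)<.045),'lsaddle')
m=(P[:,2]>.044)&(P[:,2]<.054)&(P[:,0]>.475)&(P[:,0]<.56)&(abs(P[:,1]+.14)<.05)
rect(m,'bar'); 
for lo in [-.01,.003,.01,.03,.045,.055,.065]: pass
m=near&(P[:,2]>.05)&(P[:,2]<.056); rect(m&(P[:,1]>-.165)&(P[:,0]>.595),'lug')
print(np.histogram(P[near,2],bins=np.arange(-.01,.085,.005)))
E
```

```text
base 6516 [ 607.8 -175.4] [122.3 110. ] 77.85
fsaddle 1412 [ 594.4 -189.8] [47.1 61.9] 78.17
lsaddle 1084 [ 456.4 -124. ] [62.2 20.8] 71.17
bar 1232 [ 512.1 -141. ] [ 34.  107.7] 58.24
lug 218 [ 612.4 -153.4] [38.8 16.5] 52.24
(array([    0, 10762,  9834,  5423,   387,    25,    25,    24,    23,
          44,    45,   985,   997,   737,   459,    24,   208,     0]), array([-0.01 , -0.005,  0.   ,  0.005,  0.01 ,  0.015,  0.02 ,  0.025,
        0.03 ,  0.035,  0.04 ,  0.045,  0.05 ,  0.055,  0.06 ,  0.065,
        0.07 ,  0.075,  0.08 ]))
```

View pics/w1.png

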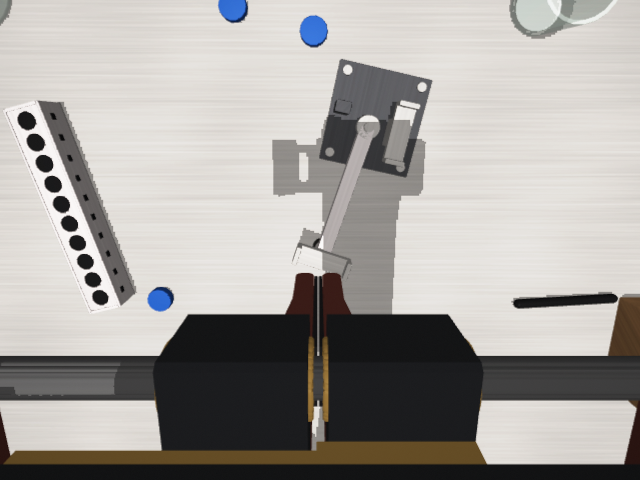

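The wrist view shows the stand turned about -12°, the hinge pin at (368,127), the leg running to its saddle at (322,258), and the lug at (342,106). I take the hinge as (0.598,-0.171) and the leg angle as about 0.12 rad. Next I'll make contact and swing most of the way.

```bash
cat >> h.py <<'E'
H=np.array([.598,-.171]); 
def rot(yx):
    x=np.array([np.cos(yx),np.sin(yx),0]);z=np.array([0,0,-1.]);return Ro.from_matrix(np.stack([x,np.cross(z,x),z],1)).as_rotvec()
def un(deg):
    t=np.radians(deg);u=np.array([np.cos(t),np.sin(t)]);return u,np.array([u[1],-u[0]])
def pp(deg,off,z=.028,r=.1):  # TCP behind the bar by off (from bar axis); leg direction deg
    u,n=un(deg); p=H+r*u-off*n; return [p[0],p[1],z], rot(np.radians(deg-180))
def fn(deg): return float(np.array(status.current_wrist_force())[:2]@un(deg)[1])
E
python3 - <<'E'
from h import *
D=161.2
p,R=pp(D,.045,.13); ctrl.move_pose(p,R)
p,R=pp(D,.045); ctrl.movel(p,.12)
b=fn(D); print('bias',b,status.current_wrist_force())
p,R=pp(D,.010); hit=ctrl.movel(p,.018,force_limit=1.2)
e=np.array(status.current_ee_pos())[:2]; off=-(e-H)@un(D)[1]; print('contact',hit,off,fn(D),status.current_t())
if hit:
    d=D
    while d>92:
        d-=6; p,R=pp(d,off); s=ctrl.movel(p,.025,frame=R,force_limit=7)
        print(round(d,1),s,round(fn(d),2),np.round(status.current_wrist_force(),1))
        if s: break
print(status.current_t())
E
```

```text
bias 0.17658855917609834 [ 0.76961501 -0.07545768 -0.25366459]
contact True 0.019201835321674278 -0.4795773999048612 9.4167
155.2 False -0.14 [-1.   0.3 -0.1]
149.2 False -0.29 [-0.  -0.3 -0.1]
143.2 False 0.24 [ 0.   0.3 -0. ]
137.2 False 0.73 [ 0.4  0.6 -0.3]
131.2 False -0.06 [ 0.1 -0.2 -0.2]
125.2 False 0.7 [0.8 0.  0.3]
119.2 False -0.87 [-0.6 -0.7 -0.4]
113.2 False -0.27 [-0.3  0.1 -0.1]
107.2 False 0.13 [ 0.1 -0.   0. ]
101.2 False -0.73 [-0.9  0.6 -0. ]
95.2 False -0.84 [-0.9  0.2  0.3]
89.2 False 0.12 [ 0.1 -0.3  1.3]
16.3333
```

```bash
python3 - <<'E'
from h import *
im=viewer.get_image('top'); c=im['image'][170:330,250:450]; cv2.imwrite('pics/t2.png',cv2.resize(c,None,fx=3,fy=3))
for n,z in [('leg_saddle',.06),('leg_push',.042)]:
    for r in place_of(n,'top')[:2]: print(n,r['confidence'],r['location'],atz(im,r['location'],z))
print(status.current_ee_pos())
E
```

```text
[ 0.58048175 -0.07077862  0.02813428]
```

View pics/t2.png

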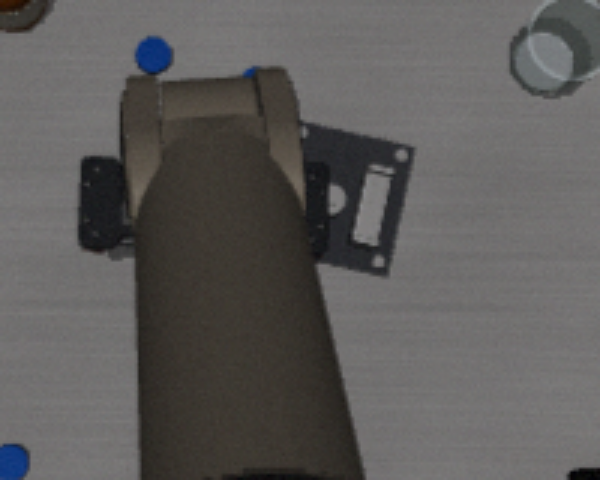

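The arm hides most of the leg, but it's gone from its folded place and a corner of its saddle shows at (120,253) of the crop, so it has followed the fingers. Now the slow last stretch: find the stop and press.

```bash
python3 - <<'E'
from h import *
import sys
off=.0192; d=89.2; s=False
while d>70 and not s:
    d-=1.5; p,R=pp(d,off); s=ctrl.movel(p,.006,frame=R,force_limit=4.5)
    f=-fn(d)
    if s or d<82: print(round(d,2),s,round(f,2))
    if f>5: break
t=status.current_t()
fs=[]
for _ in range(4): ctrl.pause(.05); fs.append(round(-fn(d),2))
e=np.array(status.current_ee_pos())[:2]; u,n=un(d); q=e-H
print('stopped',d,fs,'commanded',np.round(np.array(p[:2])-e,5)@n,'leg angle est',np.degrees(np.arctan2(*(q+.0192*n)[::-1])),t)
E
```

```text
81.7 False 0.68
80.2 False 1.92
78.7 False 0.72
77.2 False 1.7
75.7 True -0.27
stopped 75.7 [-0.03, 0.49, 0.1, 0.01] commanded 0.003379961773472976 leg angle est 77.6432218628185 21.55
```

```bash
python3 - <<'E'
from h import *
d=77.7; u,n=un(d); e0=np.array(status.current_ee_pos()); 
def mean(k=4):
    a=[]
    for _ in range(k): ctrl.pause(.02); a.append(-fn(d))
    return np.mean(a)
print(round(mean(),2))
for k in range(1,30):
    p=e0.copy(); p[:2]+=n*.00025*k
    s=ctrl.movel(p,.004,force_limit=5)
    f=mean(); adv=(np.array(status.current_ee_pos())-e0)[:2]@n*1000
    print(k,s,round(f,2),round(adv,2))
    if f>6.5 or status.current_t()>27: break
print(status.current_t())
E
```

```text
-0.21
1 False 0.52 0.3
2 False -0.07 0.54
3 False 0.28 0.74
4 False -0.35 1.01
5 False -0.03 1.27
6 False 0.78 1.35
7 False 2.52 1.39
8 False 4.64 1.45
9 False 5.43 1.44
10 False 5.93 1.45
11 False 6.8 1.43
25.3083
```

```bash
python3 - <<'E'
from h import *
d=77.7; u,n=un(d); e0=np.array(status.current_ee_pos()); x=.00132; log=[]
def mean(k=5):
    a=[]
    for _ in range(k): ctrl.pause(.02); a.append(-fn(d))
    return np.mean(a)
def go(): 
    p=e0.copy(); p[:2]+=n*x; ctrl.movel(p,.004,force_limit=5)
f=mean()
while f<10.6 and x<.006:
    x+=.0002 if f<9.5 else .0001; go(); f=mean(); print(round(x*1e3,2),round(f,2))
t0=status.current_t()
while status.current_t()-t0<1.5:
    f=mean(8); log.append(round(f,2))
    if f<9.6: x+=.0001; go()
    elif f>11.8: x-=.0001; go()
print(log,status.current_t()-t0,(np.array(status.current_ee_pos())-e0)[:2]@n*1000)
e=np.array(status.current_ee_pos()); e[:2]-=n*.025; ctrl.movel(e,.05)
e[2]=.16; ctrl.movel(e,.2)
print(status.current_t())
E
```

```text
1.52 7.26
1.72 8.0
1.92 8.65
2.12 9.29
2.32 9.83
2.42 10.22
2.52 10.34
2.62 10.55
2.72 11.23
[np.float64(11.0), np.float64(10.71), np.float64(10.74), np.float64(10.88), np.float64(11.0), np.float64(10.82), np.float64(10.58), np.float64(10.8), np.float64(10.82), np.float64(10.65), np.float64(10.86), np.float64(10.86)] 1.6000000000000014 0.06350957821672286
31.5083
```

```bash
python3 - <<'E'
from h import *
ctrl.move_pose([.53,-.08,.32],rot(np.radians(-90)))
ctrl.pause(.2)
T=toolT(); im=viewer.get_image('wrist'); cv2.imwrite('pics/w3.png',im['image'])
P=cloud(im,T)
for n,z in [('stand',0),('fixed_saddle',.06),('rack_goal',.08),('leg_push',.042),('leg_saddle',.06)]:
    for r in place_of(n,'wrist')[:2]: print(n,round(r['confidence'],2),np.round(r['location']),atz(im,r['location'],z,T).round(4)[:2])
def rect(m,s):
    r=cv2.minAreaRect(np.float32(P[m][:,:2]*1000)); print(s,m.sum(),np.round(r[0],1),np.round(r[1],1),round(r[2],2),P[m][:,2].mean().round(4))
sd=lambda y:H+y*np.array([.208,.978])
for y,s in [(-.032,'f'),(.15,'l')]:
    c=sd(y); m=(P[:,2]>.056)&(P[:,2]<.08)&(np.abs((P[:,:2]-c)@[.208,.978])<.02)&(np.abs((P[:,:2]-c)@[.978,-.208])<.045); rect(m,s)
np.save('P3.npy',P[(P[:,2]>.03)])
# rack hover and look
c=np.array([.573,.352]); ctrl.move_pose([.50,.345,.30],rot(np.radians(-80))); ctrl.pause(.1)
T=toolT(); im=viewer.get_image('wrist'); cv2.imwrite('pics/w4.png',im['image'])
for n,z in [('rack_center',.02)]:
    for r in place_of(n,'wrist')[:2]: print(n,round(r['confidence'],2),np.round(r['location']),atz(im,r['location'],z,T).round(4)[:2])
P=cloud(im,T); near=(np.abs(P[:,0]-.573)<.14)&(np.abs(P[:,1]-.352)<.08)
rect(near&(P[:,2]>.032)&(P[:,2]<.044),'racktop'); rect(near&(P[:,2]>.05)&(P[:,2]<.075),'vials')
print(np.histogram(P[near,2],bins=np.arange(-.005,.08,.005)))
print(status.current_t())
cv2.imwrite('pics/w34.png',np.hstack([cv2.resize(cv2.imread('pics/w3.png'),(400,300)),cv2.resize(im['image'],(400,300))]))
E
```

```text
stand 0.76 [397. 128.] [ 0.596  -0.1685]
fixed_saddle 0.64 [440. 135.] [ 0.5893 -0.2003]
rack_goal 0.8 [357. 113.] [ 0.6096 -0.1156]
leg_push 0.81 [313. 105.] [ 0.6181 -0.0748]
leg_saddle 0.66 [262.  93.] [ 0.6284 -0.0265]
leg_saddle 0.47 [111. 211.] [0.513  0.1345]
f 1436 [ 591.8 -202.8] [20.7 61.9] 77.46 0.0618
l 1496 [630.2 -25.2] [20.2 62. ] 77.75 0.0618
rack_center 0.77 [326. 124.] [0.5725 0.3473]
racktop 5767 [566.3 349. ] [234.3  40. ] 11.89 0.0391
vials 4007 [566.4 349. ] [220.1  20.7] 11.94 0.0635
(array([15379, 11748,     2,     0,     0,     0,     0,     0,  4814,
         970,    88,    31,    74,  3639,   263,     0]), array([-0.005,  0.   ,  0.005,  0.01 ,  0.015,  0.02 ,  0.025,  0.03 ,
        0.035,  0.04 ,  0.045,  0.05 ,  0.055,  0.06 ,  0.065,  0.07 ,
        0.075]))
34.4917
```

View pics/w34.png

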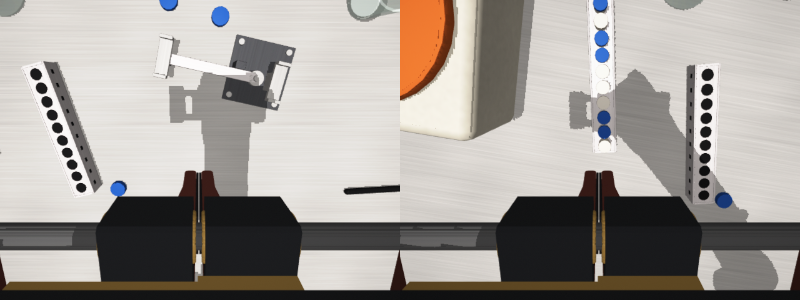

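The left picture shows the leg at its stop. Its saddle is at (630,-25) mm, 181.7 mm from the fixed one at (592,-203), with yaw 77.8°. The right picture shows the full rack with its far end cut off at the picture's top, so I'll take one look from further on and then grasp it.

```bash
python3 - <<'E'
from h import *
R=rot(np.radians(-78.1))
ctrl.movel([.555,.35,.30],.15,frame=R)
T=toolT(); im=viewer.get_image('wrist'); P=cloud(im,T)
near=(np.abs(P[:,0]-.573)<.15)&(np.abs(P[:,1]-.352)<.08)&(P[:,2]>.032)&(P[:,2]<.044)
r=cv2.minAreaRect(np.float32(P[near][:,:2]*1000)); print(near.sum(),r)
u=np.array([np.cos(np.radians(11.9)),np.sin(np.radians(11.9))]); s=P[near][:,:2]@u
lo,hi=np.percentile(s,[.3,99.7]); w=P[near][:,:2]@[-u[1],u[0]]; lw,hw=np.percentile(w,[.5,99.5]); print(hi-lo,hw-lw)
c=(lo+hi)/2*u+(lw+hw)/2*np.array([-u[1],u[0]]); print('c',c)
if not .232<hi-lo<.245: c=np.array([.570,.3497]); print('fallback')
ctrl.grip(1.0)
ctrl.movel([c[0],c[1],.13],.15,frame=R)
ctrl.movel([c[0],c[1],.010],.1,force_limit=6)
print(status.current_ee_pos(),status.current_wrist_force(),status.current_t())
ctrl.grip(0,40); w=status.current_width(); print('width',w*88)
e=np.array(status.current_ee_pos());print(e); e[2]+=.025; ctrl.movel(e,.05); ctrl.pause(.1)
print(status.current_width()*88,status.current_wrist_force(),status.current_torque(),status.current_t())
E
```

```text
5128 ((595.3386840820312, 310.8090515136719), (235.247802734375, 127.1988296508789), 11.717178344726562)
0.23142775910573732 0.12457402828494579
c [0.59520394 0.31181434]
fallback
[0.57051123 0.35012202 0.0108138 ] [-0.1683535   0.32045411 -0.4333361 ] 39.075
width 39.93604143132681
[0.56997143 0.34953607 0.00997243]
39.798250568401166 [-0.04070892  0.145958   -6.23653717] [ 0.03077514  0.06293678 -0.03209972] 40.625
```

```bash
python3 - <<'E'
from h import *
m=[];f=[]
for _ in range(10): ctrl.pause(.02); m.append(status.current_torque()); f.append(status.current_wrist_force())
print(np.mean(m,0).round(3),np.mean(f,0).round(2))
T=toolT(); im=viewer.get_image('wrist'); cv2.imwrite('pics/w5.png',im['image']); P=cloud(im,T)
Q=(P-T[:3,3])@T[:3,:3]   # tool coords
b=T[2,3]-.010 # underside
h=P[:,2]-b
for lo,hi,s in [(.036,.044,'top'),(.058,.068,'vialtops')]:
    k=(h>lo)&(h<hi)&(np.abs(Q[:,0])<.024); q=Q[k]
    print(s,k.sum(),np.percentile(q[:,1],[0,.5,1,2,98]).round(4),np.percentile(q[:,0],[1,99]).round(4))
    far=q[q[:,1]<-.10]; mid=q[(q[:,1]>-.08)&(q[:,1]<-.04)]
    if len(far)>5 and len(mid)>5: print(np.mean(np.percentile(far[:,0],[2,98])),np.mean(np.percentile(mid[:,0],[2,98])), np.polyfit(q[:,1],h[k],1)[0])
for n,z in [('rack_center',b+.02)]:
    for r in place_of(n,'wrist')[:2]: print(r['confidence'],r['location'],atz(im,r['location'],z,T))
print(status.current_ee_pos())
E
```

```text
[0.018 0.002 0.   ] [ 0.13  0.01 -6.07]
top 25704 [-0.1047 -0.1039 -0.1034 -0.1023  0.0461] [-0.02    0.0198]
-0.00015070426463956524 -0.00010469780696253754 0.0024551481463299936
vialtops 23767 [-0.0984 -0.0976 -0.0973 -0.0966  0.0271] [-0.021   0.0209]
[0.56984317 0.3494728  0.03474884]
```

View pics/w5.png

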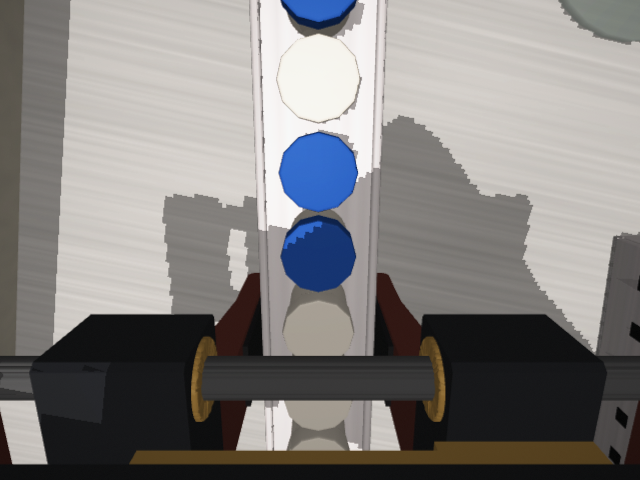

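The rack is held straight, with the jaws 39.8 mm apart and a load of about 6.2 N. The caps at rows 330, 254, 172 and 78 put its centre about 2 mm towards the camera side, so I'll allow for that. Now transit and setting down.

```bash
python3 - <<'E'
from h import *
e=np.array(status.current_ee_pos()); e[2]=.16; ctrl.movel(e,.12)
g=[.6107,-.1152]; R=rot(np.radians(-12.2))
ctrl.movel([*g,.16],.12,frame=R)
print(status.current_t(),status.current_width()*88)
ctrl.movel([*g,.085],.06); ctrl.pause(.3)
T=toolT(); im=viewer.get_image('wrist'); cv2.imwrite('pics/w6.png',im['image'])
P=cloud(im,T); sy=np.array([.2113,.9774]); sx=np.array([.9774,-.2113]); F=np.array([.5918,-.2028])
q=P[:,:2]-F; a=q@sy;b=q@sx
k=(P[:,2]>.062)&(P[:,2]<.080)&(abs(a-.182)<.02)&(abs(b)<.04); 
if k.sum()>20: print('leg saddle pts',k.sum(),np.percentile(b[k],[1,10,90,99]).round(4),np.percentile(a[k],[1,99]).round(4))
k=(P[:,2]>.108)&(P[:,2]<.122)&(abs(b)<.03)&(a>.12); print('rack top',k.sum(),np.percentile(b[k],[1,99]).round(4),np.percentile(a[k],[99]))
print(status.current_ee_pos(),status.current_wrist_force(),status.current_t())
im=viewer.get_image('side'); c=im['image'][180:340,250:450]
cv2.imwrite('pics/s6.png',np.hstack([cv2.resize(c,(400,320)),cv2.resize(cv2.imread('pics/w6.png'),(400,320))]))
E
```

```text
46.1167 39.99475088584305
leg saddle pts 1211 [-0.0304 -0.0296  0.0303  0.0312] [0.1715 0.191 ]
rack top 17508 [-0.0206  0.0188] [0.19380973]
[ 0.61074195 -0.11525071  0.0851221 ] [ 0.49804748 -0.1933256  -6.68049094] 47.8667
```

View pics/s6.png

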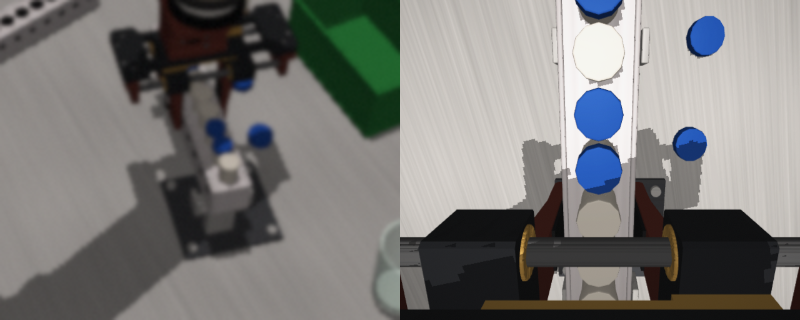

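In the wrist half, the leg saddle's lips show evenly either side of the rack, at (555,45) and (645,45), so it's centred to about 1 mm. Lowering.

```bash
python3 - <<'E'
from h import *
e=np.array(status.current_ee_pos())
e[2]=.074; ctrl.movel(e,.03)
e[2]=.066; s=ctrl.movel(e,.008,force_limit=2.0)
print(s,status.current_ee_pos(),status.current_wrist_force())
if s:
    p=np.array(status.current_ee_pos())
    for _ in range(6):
        ctrl.pause(.1); f=status.current_wrist_force()[2]
        print(round(p[2],4),round(f,2))
        if f>-1.5: break
        p[2]-=.0004; ctrl.movel(p,.008,force_limit=4)
print(status.current_t())
E
```

```text
True [ 0.61074804 -0.1152368   0.06989995] [0.79539202 0.48501453 6.89832511]
0.0699 6.11
49.1417
```

```bash
python3 - <<'E'
from h import *
p=np.array(status.current_ee_pos()); p[2]+=.0007; ctrl.movel(p,.01); print(status.current_wrist_force()[2])
ctrl.grip(.75); ctrl.pause(.1); print(status.current_width()*88,status.current_wrist_force())
p=np.array(status.current_ee_pos()); p[2]=.20; ctrl.movel(p,.1)
ctrl.move_pose([.50,-.09,.33],rot(np.radians(-90))); ctrl.pause(.2)
T=toolT(); im=viewer.get_image('wrist'); P=cloud(im,T); cv2.imwrite('pics/w7.png',im['image'])
F=np.array([.5918,-.2028]); sy=np.array([.2113,.9774]); sx=np.array([.9774,-.2113]); q=P[:,:2]-F; a=q@sy;b=q@sx
k=(P[:,2]>.092)&(P[:,2]<.106)&(abs(b)<.04)&(a>-.06)&(a<.25)
print('rack top',k.sum(),'b',np.percentile(b[k],[.5,99.5]).round(4),'a',np.percentile(a[k],[.3,99.7]).round(4),'want a centre .092',P[k][:,2].mean(),'tilt',np.polyfit(a[k],P[k][:,2],1)[0],np.polyfit(b[k],P[k][:,2],1)[0])
print(cv2.minAreaRect(np.float32(P[k][:,:2]*1000)))
k=(P[:,2]>.065)&(P[:,2]<.080)&(abs(a-.182)<.02)&(abs(b)<.04)
if k.any(): print('lips',k.sum(),np.percentile(b[k],[1,99]),np.percentile(a[k],[1,99]))
print(status.current_t())
E
```

```text
-4.956536107506029
66.26989497769699 [-0.67765676  0.90151725  0.46195793]
rack top 7424 b [-0.022   0.0178] a [-0.0288  0.2098] want a centre .092 0.0990718841725232 tilt -6.502838605597699e-07 0.0048502366181076735
((608.9671020507812, -114.002685546875), (240.6228790283203, 40.315040588378906), 77.78643798828125)
lips 313 [-0.03109216  0.0307568 ] [0.16639659 0.19973038]
53.1333
```

View pics/w7.png

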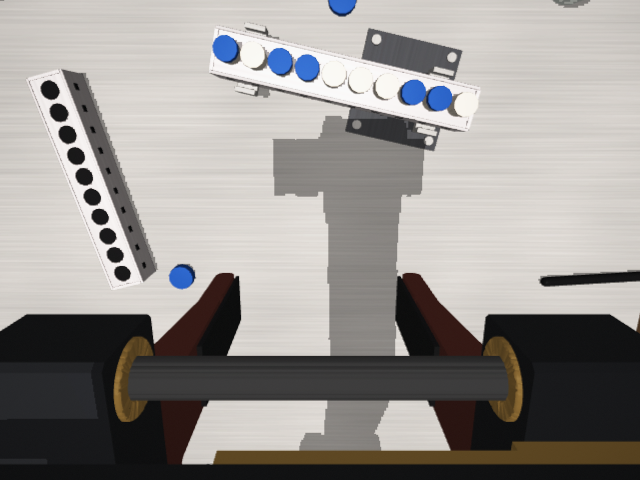

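The rack lies level in both saddles, with lips showing on both sides at (256,28)/(246,90) and (442,72)/(427,130). Everything else I can see is in place, so I'm handing in.

```bash
python3 -c "
from h import *
order.hand_in(); print(status.current_t())"
```

```text
the job is handed in; nothing more can be done
the job is handed in; nothing more can be done
```

The job is done and handed in: the leg is at its stop and the full rack lies in both saddles. The robot's clock read 53.1 s at the last reading before hand-in.

- **Leg:** I swung it round with the shut fingers. At the stop, movement ceased while the force kept rising. I then held it there for 1.6 s at 10.6–11.0 N (short averages), and the highest average at the stop was 11.2 N. Swing readings stayed under about 2 N, but I only took them between moves. One force stop tripped at a 4.5 N change just before the stop; the force fell back to about 0, and the true stop came 1.4 mm further on.
- **Rack:** I gripped it at 40 N; it weighs about 0.63 kg. I carried it upright and set it down at about 8 mm/s. The force on the tool read about 6 N upward at touchdown, so I briefly pressed harder than the 2 N limit I had set. I eased that off before opening the fingers.
- **Last check (wrist camera, after letting go):**
  - The rack is level, with no measurable tilt along its length and 0.005 rad across.
  - Its yaw is 77.8°, the same as the stand's.
  - It is about 1.5 mm off centre along its length and 2 mm off across, inside the lips on both sides.
  - The leg saddle is still where it was at the stop.
- **Bystanders:** Those in view (empty rack, two of the three caps, marker) look unmoved. I did not measure them again, and I did not re-check the flask, beaker, reagent or the third cap.

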